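Release the stopcock through the guard window

ROBOT

A 6-joint arm with a two-finger parallel gripper is mounted at the origin on the work surface. World frame = base frame: x ahead of the robot, y to its left, z up, the work surface at z = 0. Lengths are in mm, angles in degrees, forces in N, time in s.
With the tool pointing down it reaches from about 350 to 850 mm from the base axis. Payload 8.1 kg.
Tool frame: the origin (TCP) lies at the very end of the fingers, on their centre line; the grasp point (between the pads) lies 19 mm behind it (tcp_to_grasp is the distance from the TCP to the grasp point, in mm); z points along the fingers, x is the direction in which the jaws open and shut, and the axes are right-handed (so a half turn about z gives the same grasp; the last joint's range is limited). The gripper opens to 85 mm and grips with 20 to 120 N. Pads are 22 mm wide; open, the fingers measure 114 mm over their backs; the gripper's body (76 mm by 85 mm) begins 54 mm behind the grasp point. The pads swing forward as they close: fully open they stand 13 mm farther back than shut.
Start: joints at [59.679, 7.471, 85.268, -0, 87.261, -4.893], TCP at [257.605, 541.89, 231.292] pointing down, gripper open.
Joint ranges: [-169.43, 169.43], [-51.17, 129.36], [1.28, 143.12], [-76.62, 256.62], [0, 156.53], [-152.29, 152.29]. Speed limits (degrees/s): [136.94, 136.94, 159.86, 180, 180, 180].

INTERFACE

Orientations are given as [roll, pitch, yaw] about the fixed x, y, z axes, in that order (R = Rz(yaw) Ry(pitch) Rx(roll)).
In Python, from bench import * gives the robot as it stands. The module is installed in compiled form; this text tells all that it offers.
- The arm moves only by the tool apply_moves, never from a script. Its argument "targets" is text: rows parted by semicolons, each of 7 numbers parted by spaces: the turn, a rotation vector about the tool's x, y, z in rad, then the shift along the tool's x, y, z in cm, then the finger opening in cm, from 0 to 8.54. A call has exactly 5 rows; each row is the pose to reach, as a shift and turn from the pose commanded when the call began, along the tool's axes at that moment; what a row does not reach only later rows make up. A row lasts 1/10 s, in which the tool goes at most 50 mm and 8.59 degrees, less where a joint would pass 70% of its speed; a pose out of reach is approached as far as the arm can. A call with a gripper value outside its range is refused whole. The fingers move at their own pace and stop on an object; "force" is the grip in N (left out, the last holds). Time passes only in rows, so rows that repeat a pose let the fingers close, or fill a call up. It gives the time, the measured TCP pose, the force and the opening at its end, in the units of the state.
- sense(): the state, without advancing time (a new reading comes with each control period).
- snapshot(name): name is "side" or "top"; returns the picture (400x640x3 uint8, red, green, blue); there is no depth.
- camera_model(name): a dict with "fx", "fy", "cx", "cy" (pixels), "position" and "attitude" of the camera in the world. Camera axes: x right, y up, looking along -z (the intrinsics and any distortion apply to the point x, -y, -z); pixel columns grow to the right and rows downward; lengths in mm; the calibration is good to about 2 mm. A picture is of the moment at which its call begins. camera_model takes no time and is no camera call.
- hand_in(): hands the job in, once; it reports no verdict.
Trained networks look in the newest picture that a camera, given by its name, has taken for a name from the list of things; names that differ only in an ending like _2 or _b are one class to them, and where a whole thing is asked for, a point or a joint stands for the part that bears it (a point fixed in the world has none). Each returns a list of dicts, best first, with "confidence" (0 to 1); they miss things now and then, are a little off and sometimes report something else, mostly with a low value. They report only what shows in the picture. A call takes as long as a camera call. They do not tell look-alikes from the thing itself.
- recognise(camera, query): "at" ([row, column] in pixels, amid what is visible of it).
- place_of(camera, query): "at" ([row, column] in pixels: a listed point, or the origin of a listed thing).
The state is a dict: "time": time; "joint_pos": joint angles; "qd": joint speeds; "joint_efforts": joint torques, N m; "tool_pos": TCP position; "tcp_rot": TCP orientation; "ft_force": force on the tool from outside, world axes, zero at the start; "wrist_torque": the same for the moment, N m; "finger_gap": finger opening in mm.
Only numpy, scipy, OpenCV 4.12 (cv2) and the standard library are available. Lean on these libraries where they do the work, as an engineer would, in place of code of your own. Each camera call takes 0.05 s, during which the arm holds its last target. There are 200 camera calls.

TASK

The brass stopcock and the amber vial each wait behind a gate in their own lane of the steel chute. With shut fingers, reach down through the window of the yellow guard on the stopcock's side without touching the guard, press the red lever fully down so that the stopcock rolls into the white kidney dish, then let the lever spring back and draw the hand out clear. Press only that lever, never touch the stopcock or the vial themselves, keep the vial waiting in its lane, and pick up or disturb nothing else.

Things in the scene. Friction and masses are not known exactly. Their poses are not given: they have to be found in the camera images.
- chute: Two-lane steel chute, fixed. Origin on the worktop below the middle of the gates; x points up the slope (away from the robot), y to the left lane, z up. Left lane: y 3 to 55 mm; right lane: y -3 to -55. Floor slopes 22 degrees: 95 mm high at the gates, 51 at the lower lip (x -110), 200 at the top (x 260); lane walls 18 mm. Beside each lane, at x 0, y +130 (left) or -130 (right), a guarded lever.
- stopcock: Turned brass stopcock, a waisted roller 22 mm in diameter and 44 mm long, about 90 g, lying across one lane against its gate (which lane varies). Origin at its centre, y along its axis. It rolls down by itself once its gate is fully down.
- vial: Amber glass vial with white cap, 22 mm in diameter, 44 mm long, about 30 g, lying across the other lane against its gate. Origin at its centre, y along its axis.
- dish: White enamel kidney dish with a blue rim, 220 x 103 mm and 38 mm tall, loose, 0.4 kg, under the chute's lower lip, hollow side to the chute. Origin at the underside, 33 mm from the middle of its hollow rim and 57 mm from the middle of its bulging rim; x and y within 3 degrees of the chute's.
- lever_left (a joint): Hinge value of the left lever, rad: 0 at rest (gate up), 0.17 pressed to its stop. The arm pivots at its outer end (chute y 200 mm out), runs under the lane and carries the blue gate plate; the gate is below the lane floor from about 0.12 on. A spring returns it: about 1.5 N down on the pad starts it, about 5 N holds it at the stop.
- lever_right (a joint): Hinge value of the right lever, rad: 0 at rest (gate up), 0.17 pressed to its stop. The arm pivots at its outer end (chute y 200 mm out), runs under the lane and carries the blue gate plate; the gate is below the lane floor from about 0.12 on. A spring returns it: about 1.5 N down on the pad starts it, about 5 N holds it at the stop.
- pad_left (a point): Centre of the top face of the left lever's red pad, 34 x 34 mm, 110 mm above the worktop at rest and about 12 mm lower when fully pressed. It lies centred under the guard window, 26 mm below the guard's top face, and works the left lane's gate.
- pad_right (a point): Centre of the top face of the right lever's red pad, 34 x 34 mm, 110 mm above the worktop at rest and about 12 mm lower when fully pressed. It lies centred under the guard window, 26 mm below the guard's top face, and works the right lane's gate.
- guard_left: Left guard: yellow painted steel hood, fixed to the chute stand, 120 mm (chute x) by 112 mm (chute y), top face 136 mm above the worktop, with an open window 80 x 80 mm in the middle of its 4 mm top plate. Origin on the worktop, straight below the window's centre; axes as the chute's.
- guard_right: Right guard: yellow painted steel hood, fixed to the chute stand, 120 mm (chute x) by 112 mm (chute y), top face 136 mm above the worktop, with an open window 80 x 80 mm in the middle of its 4 mm top plate. Origin on the worktop, straight below the window's centre; axes as the chute's.
- dial_a: Cream aluminium dial face, disc 90 mm across, 4 mm thick, lying loose on the worktop left of the chute. Origin at the underside's centre.
- dial_b: Second cream dial face, same as the first, also left of the chute.
- pump: Red plastic hand pump bulb with metal neck, 98 x 47 mm, 47 mm tall, lying loose right of the chute. Origin under the bulb's middle, x along the neck.
- screwdriver: Screwdriver 150 mm long, lying loose right of the chute, handle to its -x.
- gauge: Round black pressure gauge, 66 mm across, 31 mm tall, with a brass stub to its x, lying loose right of the chute. Origin at the underside's centre.
Things that resemble listed ones, but are neither listed nor needed, are in the scene too. Of the things like the dish, leave any that is purple; of the rest the smaller one is meant.

How it is judged (in metres and radians):
On the way:
1. the lever on the stopcock's side is pressed down by the fingers, sinking its gate ((((y of stopcock in the frame of chute above 0 m and value of joint lever_left above 0.12 rad) and contact force between lever_left and the fingers above 0.3 N) or ((y of stopcock in the frame of chute below 0 m and value of joint lever_right above 0.12 rad) and contact force between lever_right and the fingers above 0.3 N))), for 0.1 s.
At the end, for the whole second after the job is handed in: The stopcock lies still inside the kidney dish (carried by it, centre less than 32 mm above its underside), the vial is within 10 mm of where it waited, both levers have sprung back (below 0.03 rad), the dish is within 30 mm and the other loose things within 20 mm of their places (x of stopcock in the frame of dish between -0.06 and 0.05 m and y of stopcock in the frame of dish between -0.11 and 0.11 m and z of stopcock in the frame of dish below 0.032 m and contact force between stopcock and dish above 0.05 N and linear speed of stopcock below 0.03 m/s and distance of vial from where it was at the start of the episode below 0.01 m and value of joint each of lever_left, lever_right below 0.03 rad and distance of dish from where it was at the start of the episode below 0.03 m and distance of each of dial_a, dial_b, pump, screwdriver, gauge from where it was at the start of the episode below 0.02 m); the robot touches nothing.
It fails at once if a guard is touched ((contact force between guard_left and the fingers above 0.3 N or contact force between guard_left and the arm above 0.3 N) or (contact force between guard_right and the fingers above 0.3 N or contact force between guard_right and the arm above 0.3 N)).
It fails at once if the vial's lever is pressed or the vial leaves its gate ((y of vial in the frame of chute above 0 m and value of joint lever_left above 0.05 rad) or (y of vial in the frame of chute below 0 m and value of joint lever_right above 0.05 rad) or distance of vial from where it was at the start of the episode above 0.015 m).
It fails at once if the stopcock or the vial is touched by the robot ((contact force between stopcock and the fingers above 0.2 N or contact force between stopcock and the arm above 0.2 N) or (contact force between vial and the fingers above 0.2 N or contact force between vial and the arm above 0.2 N)).
It fails at once if the dish is pushed away or lifted (distance of dish from where it was at the start of the episode above 0.03 m).
It fails at once if another loose thing is moved (distance of any of dial_a, dial_b, pump, screwdriver, gauge from where it was at the start of the episode above 0.02 m).
It also fails if it takes over 35 s, if anything falls off the work surface, if the arm or the gripper's body presses on something with over 40 N, if the wrist force passes 120 N, or if a joint passes its speed limit or range.

## Working session

There is one attempt and no reset: what is moved stays moved. The work goes in short steps, Python scripts to look and compute and a tool call to move; the robot and the scene stay as the last step left them, time stands still between calls to the robot, and variables do not carry over. Pictures are saved under pics/ and viewed, about 8 in all and at most 12, crops included, and the job is handed in when it is done.

Besides the shell and the picture viewer there is one more tool, called after "Call:" by a JSON object that holds its "op" and its "data", one argument or row to a line. apply_moves: Moves the arm, as the interface text tells. Its arguments: {"type":"object","properties":{"targets":{"type":"string"},"force":{"type":"number"}},"required":["targets"]}

```bash
mkdir -p pics; python3 - <<'E'
from bench import *
import cv2
for c in ("top","side"):
    im=snapshot(c); cv2.imwrite(f"pics/{c}0.png",im[:,:,::-1]); print(c,camera_model(c))
    for q in ("stopcock","vial","pad_left","pad_right","guard_left","guard_right","chute","dish"):
        print(q,[(round(d["confidence"],2),[round(float(v)) for v in d["at"]]) for d in place_of(c,q)][:3])
s=sense();print(s)
E
```

```text
top {'fx': 408.6487699643432, 'fy': 408.6487699643432, 'cx': 316.60016564965326, 'cy': 202.59988105012562, 'position': array([ 339.77129377,   86.40811232, 1484.26686847]), 'attitude': array([  4.86606478,  -0.34653398, -89.78452936])}
stopcock [(0.41, [160, 322])]
vial [(0.52, [177, 204]), (0.43, [162, 335])]
pad_left []
pad_right [(0.65, [227, 229]), (0.53, [165, 370])]
guard_left [(0.83, [165, 293])]
guard_right [(0.55, [171, 364])]
chute [(0.87, [169, 332])]
dish [(0.94, [203, 322]), (0.82, [261, 398]), (0.78, [249, 175])]
side {'fx': 500.04244996771064, 'fy': 500.04244996771064, 'cx': 322.13589426647394, 'cy': 197.03625022238802, 'position': array([  -31.91597279, -1173.82349176,   927.09720445]), 'attitude': array([ 57.56475203,  -0.74377281, -21.1064105 ])}
stopcock [(0.75, [332, 360]), (0.4, [182, 365])]
vial [(0.57, [188, 367])]
pad_left [(0.41, [163, 354])]
pad_right [(0.5, [206, 378])]
guard_left []
guard_right [(0.85, [240, 373])]
chute [(0.83, [212, 360])]
dish [(0.81, [217, 322]), (0.75, [152, 240]), (0.72, [289, 291])]
{'time': 0.9, 'joint_pos': array([ 5.96798490e+01,  7.46835298e+00,  8.52666911e+01,  1.61441713e-03,
        8.72619780e+01, -4.89360376e+00]), 'qd': array([-0.14547732, -0.06655943, -0.06265954, -0.00060611,  0.11206234,
        0.02239227]), 'joint_efforts': array([-1.21068799e-03, -5.69339311e+01, -5.00846851e+01, -4.03860995e-04,
        1.94036802e-03, -1.62502920e-05]), 'tool_pos': array([257.59474163, 541.90523866, 231.33221533]), 'tcp_rot': array([-1.79998647e+02, -3.10458066e-03,  6.45733757e+01]), 'ft_force': array([-0.60874161,  0.78672074, -0.6212674 ]), 'wrist_torque': array([-0.0229939 , -0.0256824 ,  0.01968652]), 'finger_gap': 85.58629015986871}
```

```bash
python3 - <<'E'
import cv2
a=cv2.imread("pics/top0.png")[100:260,220:420]; b=cv2.imread("pics/side0.png")[100:300,270:470]
cv2.imwrite("pics/t1.png",cv2.resize(a,None,fx=4,fy=3.75,interpolation=2)); cv2.imwrite("pics/s1.png",cv2.resize(b,(600,600),interpolation=2))
E
```

```text
(no output)
```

View pics/t1.png

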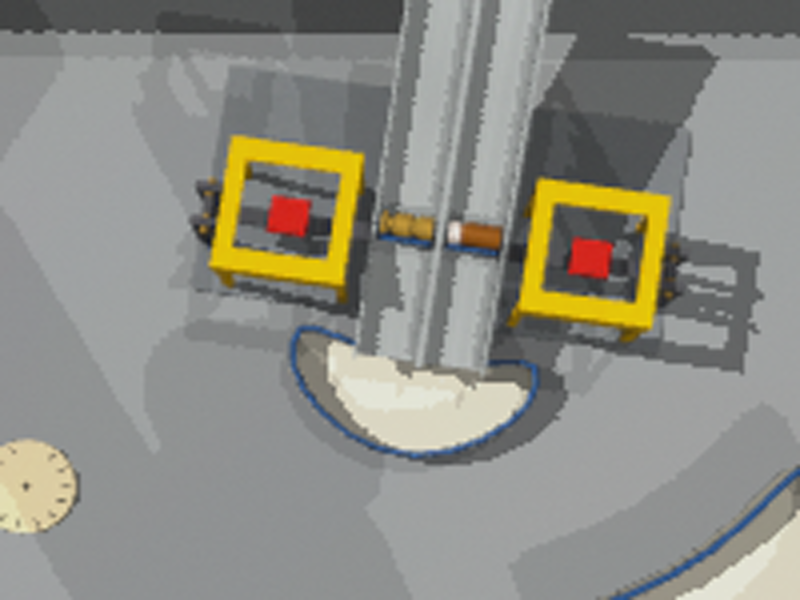

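View pics/s1.png

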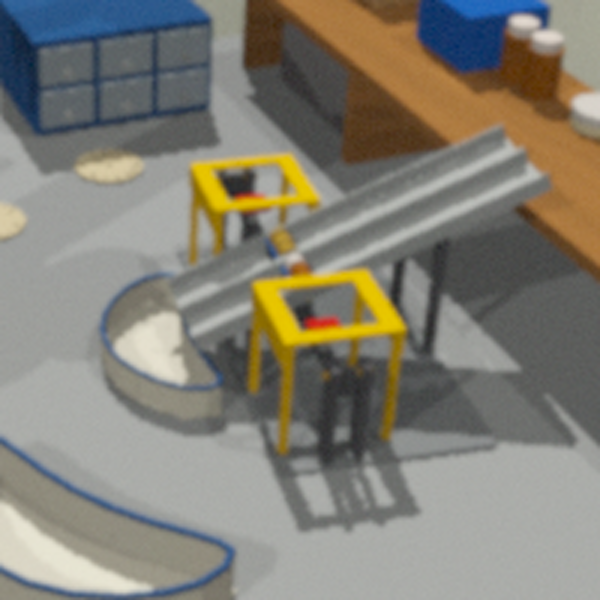

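View pics/top0.png

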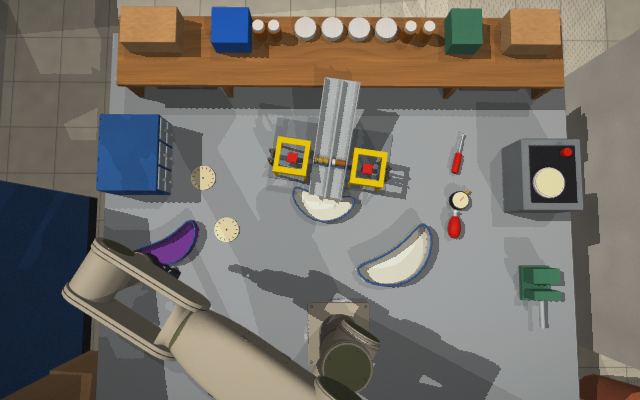

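Left crop side: brass stopcock at about (160,321) in the top image, so it's in the left lane; the vial is at (162,335), right lane. Left guard spans about cols 273–311 and rows 136–176, with its red pad at about (157,292).

```bash
cat > h.py <<'E'
import numpy as np, cv2
from scipy.spatial.transform import Rotation as R
from bench import *
def ray(cam,rc,z):
    m=camera_model(cam); d=np.array([(rc[1]-m["cx"])/m["fx"],-(rc[0]-m["cy"])/m["fy"],-1])
    d=R.from_euler("xyz",m["attitude"],degrees=True).apply(d); p=np.array(m["position"])
    return p+d*(z-p[2])/d[2]
def comps(im,kind):
    h=cv2.cvtColor(im,cv2.COLOR_RGB2HSV)
    m=cv2.inRange(h,(20,180,120),(32,255,255)) if kind=="y" else cv2.inRange(h,(0,190,120),(6,255,255))
    n,l,s,c=cv2.connectedComponentsWithStats(m)
    return [(s[i],c[i],(l==i).astype(np.uint8)) for i in range(1,n) if s[i][4]>15]
E
python3 - <<'E'
from h import *
for cam in ("top","side"):
    im=cv2.cvtColor(cv2.imread(f"pics/{cam}0.png"),cv2.COLOR_BGR2RGB)
    for k,z in (("y",136),("r",110)):
        for s,c,m in comps(im,k):
            if s[4]<40 : continue
            p=ray(cam,c[::-1],z); print(cam,k,s,c.round(1),p.round(1))
            if k=="y":
                ct,hi=cv2.findContours(m,cv2.RETR_CCOMP,cv2.CHAIN_APPROX_NONE)
                for q,hh in zip(ct,hi[0]):
                    if hh[3]>=0 and cv2.contourArea(q)>80:
                        r=cv2.minAreaRect(q); cs=cv2.boxPoints(r); print("  hole",np.round(r[0],1),np.round(r[1],1),r[2],ray(cam,r[0][::-1],136).round(1),[ray(cam,x[::-1],136)[:2].round(0).tolist() for x in cs])
E
```

```text
top y [273 136  38  41 664] [291.3 156.3] [609.5 163.9 136. ]
  hole [291.3 155.6] [25.8 25.5] 9.462322235107422 [611.8 163.8 136. ] [[576.0, 213.0], [662.0, 200.0], [648.0, 114.0], [562.0, 128.0]]
top y [348 148  39  40 671] [367.9 167.9] [571.5 -92.1 136. ]
  hole [368.2 167. ] [25.6 25.5] 8.130102157592773 [574.5 -93.2 136. ] [[538.0, -45.0], [623.0, -57.0], [611.0, -142.0], [526.0, -129.0]]
top r [561 148  11   8  68] [566.4 151.5] [ 636.1 -776.2  110. ]
top r [287 153  10  10  83] [291.7 157.3] [611.2 164.1 110. ]
top r [452 153  10  20 119] [456.4 162.6] [ 595.9 -397.8  110. ]
top r [362 164  11  10  91] [367.2 168.5] [574.1 -93.1 110. ]
top r [448 217  13  21 210] [454.1 227. ] [ 376.5 -384.3  110. ]
side y [334 152  42  31 382] [350.9 163.1] [590.8 146.4 136. ]
  hole [354.5 160.5] [14.2 28.4] 84.2894058227539 [609.5 159.3 136. ] [[579.0, 214.0], [678.0, 200.0], [639.0, 107.0], [545.0, 121.0]]
side y [353 190  52  61 803] [375.7 208.1] [ 548.6 -123.1  136. ]
  hole [376.1 202. ] [16.6 27.2] 83.9909896850586 [564.1 -94.6 136. ] [[540.0, -46.0], [624.0, -60.0], [587.0, -141.0], [508.0, -128.0]]
side r [435 303  28   9 208] [448.2 306.7] [ 543.2 -510.   110. ]
side r [348 315  30  17 376] [361.9 322.4] [ 338.7 -484.8  110. ]
side r [548 349  16  17 193] [554.8 357. ] [ 668.5 -708.3  110. ]
```

Call:
{"op": "apply_moves", "data": {
  "targets": "0 0 0 -1 2.5 0 0; 0 0 0 -2.5 6.3 0 0; 0 0 0 -4 10 0 0; 0 0 0 -5.5 14 0 0; 0 0 0 -7 18 0 0",
  "force": 40
}}

```text
time: 1.4
tool_pos: [391.0, 400.2, 231.5]
tcp_rot: [180.0, -0.0, 64.6]
ft_force: [0.1, -0.2, -0.3]
finger_gap: 12.1
```

Call:
{"op": "apply_moves", "data": {
  "targets": "0 0 0 -1.5 3.8 0 0; 0 0 0 -3 7.6 0 0; 0 0 0 -4.5 11.4 0 0; 0 0 0 -6 15.2 0 0; 0 0 0 -7 18 0 0"
}}

```text
time: 1.9
tool_pos: [524.1, 258.7, 231.4]
tcp_rot: [180.0, 0.0, 64.5]
ft_force: [-0.0, 0.6, 0.1]
finger_gap: 0.4
```

Call:
{"op": "apply_moves", "data": {
  "targets": "0 0 -0.06 -1.5 3.5 0 0; 0 0 -0.12 -3 7 0 0; 0 0 -0.18 -4 10 0 0; 0 0 -0.24 -4.7 11.6 0 0; 0 0 -0.3 -4.95 12.14 0 0"
}}

```text
time: 2.4
tool_pos: [612.2, 162.0, 231.0]
tcp_rot: [180.0, 0.0, 81.8]
ft_force: [-0.1, 0.1, -0.2]
finger_gap: 0.2
```

Call:
{"op": "apply_moves", "data": {
  "targets": "0 0 0 0 0 0 0; 0 0 0 0 0 0 0; 0 0 0 0 0 2 0; 0 0 0 0 0 4 0; 0 0 0 0 0 5 0"
}}

```text
time: 2.9
tool_pos: [609.6, 164.7, 179.3]
tcp_rot: [-179.9, 0.0, 81.7]
ft_force: [0.3, -0.5, -1.1]
finger_gap: -0.1
```

```bash
python3 - <<'E'
from h import *
t=snapshot("top"); s=snapshot("side")
a=cv2.resize(t[115:195,250:350],(500,400),interpolation=2); b=cv2.resize(s[100:200,300:400],(400,400),interpolation=2)
b=b[:, :300]
cv2.imwrite("pics/c2.png",np.hstack([a,b])[:,:,::-1])
x=sense(); print(x["time"],x["tool_pos"],x["tcp_rot"],x["ft_force"],x["finger_gap"])
E
```

```text
3.0 [609.4305604  164.46118753 179.24911105] [-1.79801528e+02  6.31727041e-02  8.17630677e+01] [-0.18971216 -0.55933518  0.36720907] -0.1336502581777276
```

View pics/c2.png

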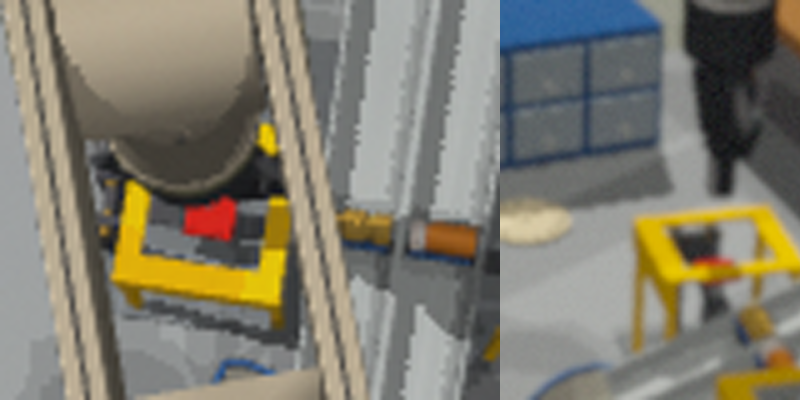

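The left composite is the top view, with the guard and pad partly under the wrist. On the right, the side view shows the fingertip at about row 148, col 355.5, over the window. I'll check that against the calibration.

```bash
python3 - <<'E'
from h import *
print(ray("side",(148,355.5),179), ray("side",(166.5,353.2),110))
E
```

```text
[613.59194596 165.28718937 179.        ] [608.88655648 165.55191711 110.        ]
```

Call:
{"op": "apply_moves", "data": {
  "targets": "0 0 0 0 0 1.5 0; 0 0 0 0 0 3 0; 0 0 0 0 0 4.5 0; 0 0 0 0 0 5.5 0; 0 0 0 0 0 6.3 0"
}}

```text
time: 3.5
tool_pos: [610.3, 163.9, 116.5]
tcp_rot: [-179.9, 0.0, 81.7]
ft_force: [0.6, 0.9, 1.1]
finger_gap: -0.2
```

Call:
{"op": "apply_moves", "data": {
  "targets": "0 0 0 0 0 0.4 0; 0 0 0 0 0 0.8 0; 0 0 0 0 0 1.2 0; 0 0 0 0 0 1.6 0; 0 0 0 0 0 1.8 0"
}}

```text
time: 4.0
tool_pos: [611.4, 164.0, 100.7]
tcp_rot: [179.9, -0.0, 81.8]
ft_force: [-2.1, -0.9, 6.2]
finger_gap: 0.0
```

Call:
{"op": "apply_moves", "data": {
  "targets": "0 0 0 0 0 0.1 0; 0 0 0 0 0 0.2 0; 0 0 0 0 0 0.25 0; 0 0 0 0 0 0.25 0; 0 0 0 0 0 0.25 0"
}}

```text
time: 4.5
tool_pos: [611.5, 164.1, 99.0]
tcp_rot: [179.9, -0.0, 81.8]
ft_force: [-2.7, -1.5, 6.6]
finger_gap: -0.3
```

Call:
{"op": "apply_moves", "data": {
  "targets": "0 0 0 0 0 0 0; 0 0 0 0 0 0 0; 0 0 0 0 0 0 0; 0 0 0 0 0 0 0; 0 0 0 0 0 0 0"
}}

```text
time: 5.0
tool_pos: [611.5, 164.1, 99.0]
tcp_rot: [179.9, -0.0, 81.8]
ft_force: [-4.3, -1.9, 7.9]
finger_gap: -0.1
```

```bash
python3 - <<'E'
from h import *
t=snapshot("top"); s=snapshot("side")
a=cv2.resize(t[130:230,280:360],(400,500),interpolation=2); b=cv2.resize(s[140:240,310:390],(400,500),interpolation=2)
cv2.imwrite("pics/c3.png",np.hstack([a,b])[:,:,::-1])
E
```

```text
(no output)
```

View pics/c3.png

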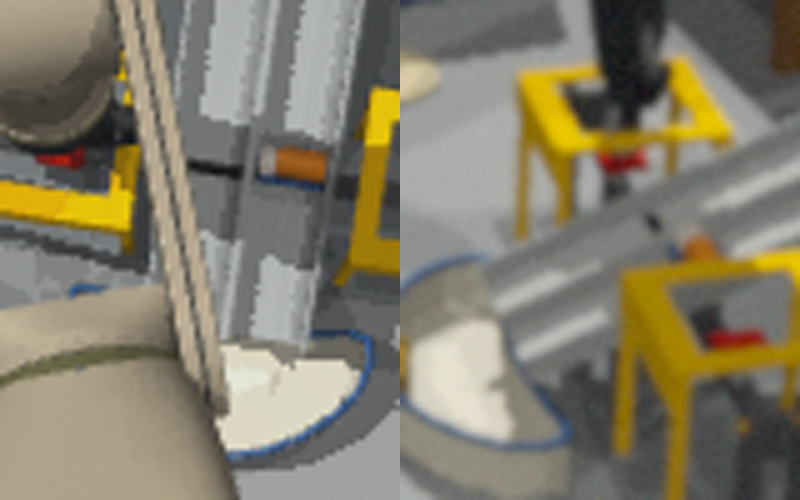

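The left gate is sunk, the stopcock has left the lane and the vial is still waiting. A brass spot shows in the dish at about row 215, col 311 of the side image. Drawing out straight up.

Call:
{"op": "apply_moves", "data": {
  "targets": "0 0 0 0 0 -0.6 0; 0 0 0 0 0 -1.4 0; 0 0 0 0 0 -2.6 0; 0 0 0 0 0 -4.2 0; 0 0 0 0 0 -6.5 0"
}}

```text
time: 5.6
tool_pos: [610.2, 164.1, 163.0]
tcp_rot: [-179.9, 0.0, 81.8]
ft_force: [-0.0, -0.4, -1.2]
finger_gap: -0.1
```

Call:
{"op": "apply_moves", "data": {
  "targets": "0 0 0 0 0 -3 0; 0 0 0 0 0 -6 0; 0 0 0 0 0 -8 0; 0 0 0 0 0 -8 0; 0 0 0 0 0 -8 0"
}}

```text
time: 6.1
tool_pos: [611.3, 164.2, 243.8]
tcp_rot: [179.9, -0.0, 81.8]
ft_force: [0.4, -0.1, -0.8]
finger_gap: 0.2
```

Call:
{"op": "apply_moves", "data": {
  "targets": "0 0 0 3 0 0 0; 0 0 0 7 0 0 0; 0 0 0 11 0 0 0; 0 0 0 14 0 0 0; 0 0 0 16 0 0 0"
}}

```text
time: 6.6
tool_pos: [632.8, 324.5, 240.3]
tcp_rot: [-179.8, 0.1, 81.9]
ft_force: [0.5, 0.7, 0.7]
finger_gap: -0.3
```

Call:
{"op": "apply_moves", "data": {
  "targets": "0 0 0 2 0 0 0; 0 0 0 4 0 0 0; 0 0 0 4 0 0 0; 0 0 0 4 0 0 0; 0 0 0 4 0 0 0"
}}

```text
time: 7.1
tool_pos: [639.4, 361.0, 241.8]
tcp_rot: [-179.9, 0.1, 81.7]
ft_force: [0.0, -0.7, -0.5]
finger_gap: 0.1
```

```bash
python3 - <<'E'
from h import *
t=snapshot("top"); s=snapshot("side")
a=cv2.resize(t[130:230,270:350],(400,500),interpolation=2); b=cv2.resize(s[150:250,290:370],(400,500),interpolation=2)
cv2.imwrite("pics/c4.png",np.hstack([a,b])[:,:,::-1])
for cam in("top","side"): print(cam,[(d["confidence"],d["at"]) for d in place_of(cam,"stopcock")],[(d["confidence"],d["at"]) for d in place_of(cam,"dish")],[(d["confidence"],d["at"]) for d in place_of(cam,"vial")])
E
```

```text
top [(0.62, [215.7, 310.5])] [(0.96, [259.3, 400.7]), (0.82, [204.3, 321.1])] [(0.53, [157.9, 335.9])]
side [(0.63, [215.1, 306.9])] [(0.95, [218.5, 322.8]), (0.84, [289.7, 290.8]), (0.67, [157.0, 237.3])] [(0.6, [193.0, 369.6])]
```

View pics/c4.png

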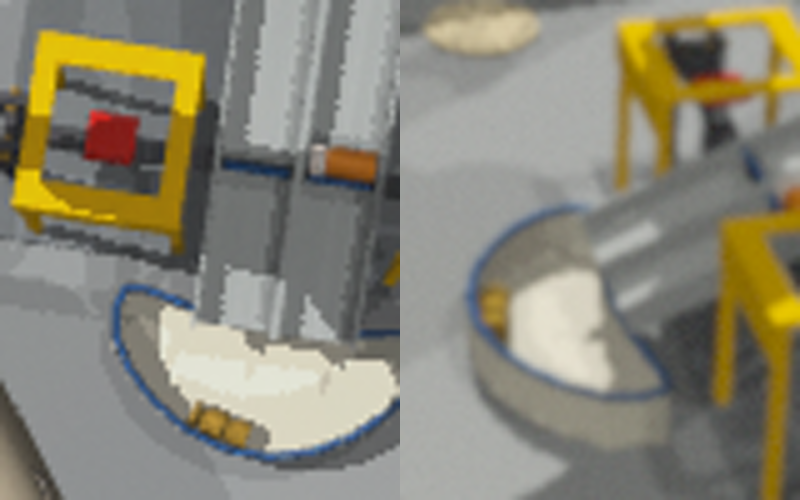

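The stopcock lies in the dish near the bulging rim (top 215.7,310.5; side 215,307). The left gate is up again and the vial is in place. Checking the stopcock's height and that it is at rest.

```bash
python3 - <<'E'
from h import *
from scipy.optimize import least_squares
def tri(a,b):
    r=min(np.arange(0,60,1.),key=lambda z:np.linalg.norm(ray("top",a,z)-ray("side",b,z)));return ray("top",a,r),ray("side",b,r)
def brass(c,r0,r1,c0,c1):
    im=snapshot(c)[r0:r1,c0:c1]; m=cv2.inRange(cv2.cvtColor(im,cv2.COLOR_RGB2HSV),(12,130,80),(28,255,255)); y,x=np.nonzero(m); return y.mean()+r0,x.mean()+c0,len(y)
for i in range(2):
    a=brass("top",205,222,303,328); b=brass("side",200,225,300,318); print(a,b,tri(a,b))
E
```

```text
(np.float64(214.69811320754718), np.float64(313.64150943396226), 53) (np.float64(211.25806451612902), np.float64(308.5806451612903), 31) (array([420.86570678,  88.46982373,  20.        ]), array([420.98947479,  88.62231107,  20.        ]))
(np.float64(214.69811320754718), np.float64(313.64150943396226), 53) (np.float64(211.25806451612902), np.float64(308.5806451612903), 31) (array([420.86570678,  88.46982373,  20.        ]), array([420.98947479,  88.62231107,  20.        ]))
```

Call:
{"op": "apply_moves", "data": {
  "targets": "0 0 0 0 0 0 0; 0 0 0 0 0 0 0; 0 0 0 0 0 0 0; 0 0 0 0 0 0 0; 0 0 0 0 0 0 0"
}}

```text
time: 8.2
tool_pos: [639.6, 362.0, 242.8]
tcp_rot: [-180.0, 0.0, 81.8]
ft_force: [0.7, 0.4, 0.8]
finger_gap: -0.1
```

```bash
python3 - <<'E'
from h import *
print(place_of.__name__); 
for c in("top","side"):
    snapshot(c); print([(d["confidence"],d["at"]) for d in place_of(c,"stopcock")])
hand_in()
E
```

```text
call
[]
[(0.58, [212.6, 307.1])]
the job is handed in; nothing more can be done
```

I pressed the left lever with shut fingers through its guard window. The stopcock rolled into the white kidney dish, and I handed the job in at about 8.4 s. `hand_in()` gives no verdict.

- **Press:** the fingertips reached z = 99 mm, about 11 mm below the pad's rest height. The force on the tool was about 8 N, and the picture showed the gate sunk. There was no sign of touching the guard, though I only had the pictures and the force reading to go on.
- **Stopcock:** it lies still in the dish near the bulging rim. I measured its centre at about 20 mm high, and it was unchanged between two pictures.
- **Lever and vial:** the left gate is up again and the vial still waits in its lane. I judged both by eye from the pictures, and did not measure the vial's shift. The vial detections moved 4–5 pixels between first and last pictures, which I put down to detector scatter.
- **Dish:** the detections put it within 2 pixels of its starting place.
- **Hand:** it is clear, about 200 mm to the left of the guard window and about 243 mm up.

**Failed or skipped checks:** in the last check the top-camera network missed the stopcock, while the side camera still found it in the dish. I did not measure the dials, pump, screwdriver and gauge again, as the arm stayed well above or away from them.

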